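Point out the blown capacitor and its spare

ROBOT

A 6-joint arm with a two-finger parallel gripper is mounted at the origin on the work surface. World frame = base frame: x ahead of the robot, y to its left, z up, the work surface at z = 0. Lengths are in mm, angles in degrees, forces in N, time in s.
With the tool pointing down it reaches from about 275 to 725 mm from the base axis. Payload 5.6 kg.
Tool frame: the origin (TCP) lies between the finger pads, 19 mm behind the fingertips; this is the grasp point; z points along the fingers, y is the line along which they close (so a half turn about z gives the same grasp; the last joint's range is limited). The gripper opens to 85 mm and grips with 20 to 120 N. Pads are 22 mm wide; open, the fingers measure 114 mm over their backs; the gripper's body (76 mm by 85 mm) begins 54 mm behind the grasp point. The pads swing forward as they close: fully open they stand 13 mm farther back than shut.
Start: joints at [90.848, 14.616, 6.199, 0, -81.583, -16.306], TCP at [146.569, 530.104, 249.983] pointing down, gripper open.
Joint ranges: [-168.99, 168.99], [-69.2, 112.95], [-62.41, 85.93], [-164.36, 98.24], [-168.68, -3.75], [-174.98, 174.98]. Speed limits (degrees/s): [147.25, 147.25, 180, 180, 180, 180].

INTERFACE

Orientations are given as a 3x3 rotation matrix whose columns are the frame's x, y, z axes.
In Python, from plant import sense, viewer, workorder, finder gives the robot as it stands.
- The arm moves only by the tool apply_moves, never from a script. Its argument "commands" is a list of rows, each a list of 3 entries, a list of its own where there are three numbers: the shift along the tool's x, y, z in m, then the turn, a rotation vector about the tool's x, y, z in rad, then the finger opening in m, from 0 to 0.0854. In form: [[[x, y, z], [ax, ay, az], hand], ...]. A call has 1 to 8 rows; each row shifts and turns the commanded pose from where the row before left it, along the tool's axes as they then stand; what a row does not reach is not made up. A row lasts 1/10 s, in which the tool goes at most 50 mm and 8.59 degrees, less where a joint would pass 70% of its speed; a pose out of reach is approached as far as the arm can. A call with a gripper value outside its range is refused whole. The fingers move at their own pace and stop on an object; "newtons" is the grip in N (left out, the last holds). Time passes only in rows, so rows that do not move let the fingers close. It gives the time, the measured TCP pose, the force, the opening and the grip force at its end, in the units of the state.
- sense(): the state, without advancing time (a new reading comes with each control period).
- viewer.read_camera(name): name is "scene" or "top" or "wrist"; returns a dict with "img" (420x560x3 uint8, red, green, blue), "depth" (420x560 float32, mm along the optical axis (not along the pixel's ray), 0 where there is no reading), "camera_matrix" (3x3 intrinsics, pixels), "k1" (the pictures are not rectified: a ray, as slopes to the right and down, at radius r is drawn at 1 + k1 r^2 times it, then the intrinsics apply), "rvec" (rotation vector, rad) and "tvec" (3), from world to camera coordinates, as OpenCV has them; the wrist camera has in their place "T_tool_cam" (4x4, takes a point from camera to tool coordinates, whose origin is the TCP and whose axes are the flange's). Camera axes: x right, y down, z forward; pixel columns grow to the right and rows downward; lengths in mm; the calibration is good to about 2 mm. A picture is of the moment at which its call begins: read the wrist's pose just before it.
- workorder.job_done(): hands the job in; it is judged then, once.
Trained networks look in a picture, given as the dict that the camera call returned (one of the last four; its "shot" number tells which), for a name from the list of things; names that differ only in an ending like _2 or _b are one class to them, and where a whole thing is asked for, a point or a joint stands for the part that bears it (a point fixed in the world has none). Each returns a list of dicts, best first, with "p" (0 to 1); they miss things now and then, are a little off and sometimes report something else, mostly with a low value. They report only what shows in the picture. A call takes as long as a camera call. They do not tell look-alikes from the thing itself.
- finder.trace(label, picture): "region" (420x560 bool, what is visible of it) and "position" ([column, row] as shares, 0 to 1, of the picture: columns of its width, rows of its height, amid what is visible of it).
- finder.spot_point(label, picture): "position" ([column, row] as shares, 0 to 1, of the picture: columns of its width, rows of its height: a listed point, or the origin of a listed thing).
The state is a dict: "time": time; "joints": joint angles; "joint_vel": joint speeds; "joint_efforts": joint torques, N m; "tool_pos": TCP position; "tcp_rot": TCP orientation; "force": force on the tool from outside, world axes, zero at the start; "torque": the same for the moment, N m; "opening": finger opening in mm; "gripper_force": force on a finger pad.
Only numpy, scipy, OpenCV 4.12 (cv2) and the standard library are available. Lean on these libraries where they do the work, as an engineer would, in place of code of your own. Each camera call takes 0.05 s, during which the arm holds its last target. There are 200 camera calls.

TASK

The amplifier board is still live: first press the mushroom stop button on top of the isolating transformer fully in, so that the supply is off. Then show your colleague the repair by pointing straight down, with the fingertips about one to three centimetres clear above the middle of each: hold for two seconds over the one capacitor on the board whose top has swollen into a dome, then for two seconds over the one spare in the parts tray that has the same diameter and can height as those on the board. The board may hold a charge, so touch nothing on it; do not touch, pick up or shift the parts in the tray or the loose tools and things on the bench either, come down on each from well above without pointing close over any other capacitor, and finish with the hand lifted well clear.

Things in the scene. Friction and masses are not known exactly. Their poses are not given: they have to be found in the camera images.
- stop_head (a joint): latching mushroom stop button on the transformer's top: 0 = out (supply on), 0.008 m = fully in (off). It moves straight down, 8 mm, against about 5 N, and stays in where it is left.
- stop_top (a point): top centre of that black mushroom head (40 mm across, gently rounded), 127 mm above the bench when out; z up. It sinks with the head.
- transformer: bench isolating transformer, grey steel box 130 (x) by 160 (y) by 95 mm high, fixed to the bench. Origin: centre of its underside. On its top the mushroom button stands at y = -38 mm, a flat white round mains outlet (48 mm, 4 mm high) at y = +36 mm, and a small fuse cap. It may stand to the robot's left or right of the board.
- board: amplifier power-supply circuit board, 140 (x) by 180 (y) mm, fixed on standoffs, its upper face 12 mm above the bench. Origin: centre of its footprint at bench level. Along its y, at x = -5 mm, stands a row of four equal capacitors 44 mm apart; along its far (+x) edge a finned heatsink 45 mm high (57 mm above the bench); along its near edge small parts up to 28 mm above the bench.
- cap_swollen: the failed capacitor: upright black can 35 mm across and 50 mm tall, soldered to the board in any of the four places; its aluminium end is blown up into an 8 mm dome with a torn cross on it, while the other three are flat. Origin: centre of its underside; z up.
- cap_swollen_top (a point): crown of the swollen capacitor's dome, 58 mm above the board (70 mm above the bench)
- cap_1: a sound capacitor of the row: black can 35 mm across, 50 mm tall with a flat aluminium end (62 mm above the bench), soldered to the board. Origin: centre of its underside; z up.
- cap_2: a sound capacitor of the row: black can 35 mm across, 50 mm tall with a flat aluminium end (62 mm above the bench), soldered to the board. Origin: centre of its underside; z up.
- cap_3: a sound capacitor of the row: black can 35 mm across, 50 mm tall with a flat aluminium end (62 mm above the bench), soldered to the board. Origin: centre of its underside; z up.
- tray: shallow grey parts tray, 150 (x) by 185 (y) mm, rim 16 mm high, floor 5 mm above the bench, fixed. Origin: centre of its underside. Six loose parts stand in it in two rows of three (74 mm apart in x, 58 mm in y), in any order: four spare capacitors, a choke and a relay. It stands on the other side of the board from the transformer.
- spare_match: the matching spare: the same diameter and can height as those on the board; loose upright black capacitor 35 mm across and 50 mm tall with a flat aluminium end. Origin: centre of its underside; z up.
- spare_match_top (a point): centre of its top, 50 mm above its underside (55 mm above the bench)
- spare_tall: a spare that is too tall; loose upright black capacitor 35 mm across and 75 mm tall with a flat aluminium end. Origin: centre of its underside; z up.
- spare_short: a spare that is too short; loose upright black capacitor 35 mm across and 30 mm tall with a flat aluminium end. Origin: centre of its underside; z up.
- spare_slim: a spare that is too slim; loose upright black capacitor 22 mm across and 50 mm tall with a flat aluminium end. Origin: centre of its underside; z up.
- choke: toroidal copper-wound choke in the tray, 36 mm across, 14 mm high; loose, origin under its centre
- relay: blue-grey relay block in the tray, 29 x 13 x 26 mm high; loose, origin under its centre
- multimeter: handheld multimeter lying face up at the back, 90 x 180 x 46 mm high; loose, origin under its centre
- solder_reel: metal reel standing at the back, 60 mm across, 50 mm high; loose, origin under its centre
- flux_jar: amber jar with white cap at the back, 54 mm across, 55 mm high; loose, origin under its centre
- screwdriver: screwdriver, 200 mm, lying along y behind the tray or transformer; loose
- brush: cleaning brush, 140 mm, lying along y behind the tray or transformer; loose
Things that resemble listed ones, but are neither listed nor needed, are in the scene too. What is shaped like the spare_match but blue is not meant.

How it is judged:
By the outcome, as a careful person would: the job done as asked, in the order asked, and still so for the second after the job is handed in, with the robot touching nothing.
It also fails if it takes over 51 s, if anything falls off the work surface, if the arm or the gripper's body presses on something with over 40 N, if the wrist force passes 120 N, or if a joint passes its speed limit or range.

## Working session

There is one attempt and no reset: what is moved stays moved. The work goes in short steps, Python scripts to look and compute and a tool call to move; the robot and the scene stay as the last step left them, time stands still between calls to the robot, and variables do not carry over. Pictures are saved under pics/ and viewed, at most 10 in all, crops included, and the job is handed in when it is done.

Besides the shell and the picture viewer there is one more tool, called after "Emit:" as name([rows], argument=value, ...), one row to a line, values as JSON. apply_moves: Moves the arm, as the interface text tells. Its arguments: {"type":"object","properties":{"commands":{"type":"array"},"newtons":{"type":"number"}},"required":["commands"]}

```bash
mkdir -p pics
cat > h.py <<'E'
import numpy as np, cv2
from plant import sense, viewer, workorder, finder
def pose(c):
    if "rvec" in c:
        R=cv2.Rodrigues(np.array(c["rvec"],float))[0]; t=np.array(c["tvec"],float).ravel()
        return R.T, -R.T@t   # cam->world
    s=sense(); T=np.array(c["T_tool_cam"]); Rw=np.array(s["tcp_rot"]); p=np.array(s["tool_pos"])
    return Rw@T[:3,:3], Rw@T[:3,3]+p
def cloud(c):
    K=np.array(c["camera_matrix"]); v,u=np.mgrid[:420,:560]
    d=np.array([c["k1"],0,0,0,0],float)
    n=cv2.undistortPoints(np.stack([u,v],-1).reshape(-1,1,2).astype(float),K,d).reshape(420,560,2)
    R,t=pose(c)
    P=np.dstack([n,np.ones((420,560))])*c["depth"][...,None]
    return P@R.T+t, n, R, t
def onz(c,pos,z):
    _,n,R,t=cloud(c); u=min(559,int(pos[0]*560)); v=min(419,int(pos[1]*420))
    r=R@np.array([*n[v,u],1]); return t+r*(z-t[2])/r[2]
E
python3 - <<'E'
from h import *
s=sense(); print(s["time"],s["tool_pos"],s["tcp_rot"])
for n in("scene","top"):
    c=viewer.read_camera(n); cv2.imwrite(f"pics/{n}1.png",c["img"][...,::-1])
    X,_,_,t=cloud(c); print(n,t)
    for l,z in(("stop_top",127),("cap_swollen_top",70),("spare_match_top",55),("board",0),("tray",0),("transformer",0)):
        for r in finder.spot_point(l,c)[:4]:
            print(l,round(r["p"],2),np.round(np.array(r["position"])*[560,420]),np.round(onz(c,r["position"],z)))
E
```

```text
0.0 [146.40129466 529.67575652 249.08076009] [[ 9.63797026e-01 -2.66636594e-01 -4.69018593e-04]
 [-2.66637002e-01 -9.63795229e-01 -1.86156705e-03]
 [ 4.43240144e-05  1.91923050e-03 -9.99998157e-01]]
scene [1344.91755029  393.88059731  898.87273344]
stop_top 0.65 [182. 150.] [ 451. -307.  127.]
cap_swollen_top 0.68 [264. 209.] [529. -22.  70.]
spare_match_top 0.88 [428. 294.] [617. 423.  55.]
spare_match_top 0.79 [414. 259.] [530. 372.  55.]
spare_match_top 0.79 [447. 275.] [548. 452.  55.]
spare_match_top 0.79 [440. 220.] [371. 401.  55.]
board 0.63 [273. 231.] [528.   5.   0.]
board 0.48 [261. 303.] [753.  77.  -0.]
tray 0.89 [387. 253.] [480. 302.   0.]
tray 0.24 [406. 273.] [527. 362.   0.]
transformer 0.56 [198. 185.] [ 439. -283.    0.]
top [ 515.9035577    31.33971643 1032.81041045]
stop_top 0.68 [443. 278.] [ 446. -319.  127.]
stop_top 0.39 [297. 232.] [542.   9. 127.]
cap_swollen_top 0.73 [307. 231.] [544. -19.  70.]
spare_match_top 0.76 [151. 236.] [526. 366.  55.]
spare_match_top 0.67 [136. 301.] [368. 396.  55.]
spare_match_top 0.65 [131. 199.] [614. 420.  55.]
spare_match_top 0.49 [114. 228.] [542. 459.  55.]
board 0.55 [296. 234.] [540.   9.   0.]
tray 0.7 [174. 249.] [495. 323.   0.]
transformer 0.56 [408. 275.] [ 439. -280.    0.]
```

View pics/scene1.png

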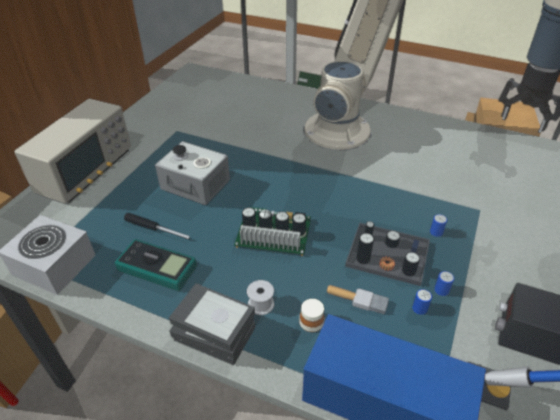

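View pics/top1.png

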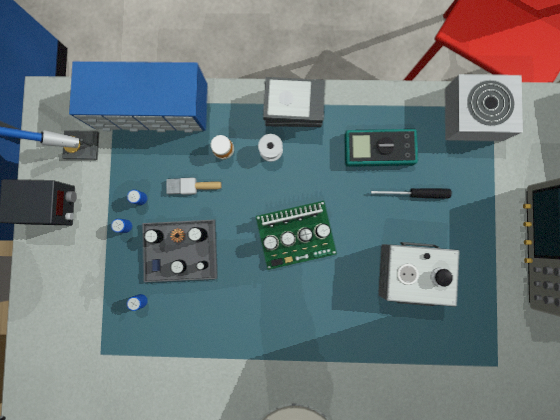

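The scene shows the transformer with its black button at (180,150), the board's row of four capacitors near (275,218), and the tray at (390,255). In the top view the button is at (443,278) and the board caps are at (271,242), (289,239), (306,235) and (323,231), with a cross visible on the third. The tray's black parts are at (152,236), (196,233), (178,267) and (202,266), which is slim. The blue look-alikes lie outside the tray. Next I take heights from depth.

Run:
```python
from h import *
c=viewer.read_camera("top"); X,_,_,_=cloud(c)
from scipy import ndimage as nd
def top(nm,u,v,w=14,slack=5,zmin=25):
    P=X[v-w:v+w+1,u-w:u+w+1].reshape(-1,3); P=P[c["depth"][v-w:v+w+1,u-w:u+w+1].ravel()>0]
    z0=np.median(X[v-1:v+2,u-1:u+2,2]); m=abs(P[:,2]-z0)<slack; Q=P[m]
    print(nm,"z",round(z0,1),"max",Q[:,2].max().round(1),"mid",((Q.max(0)+Q.min(0))/2)[:2].round(1),"mean",Q[:,:2].mean(0).round(1),"ext",np.ptp(Q,0)[:2].round(),len(Q))
top("stop",443,278,16,8)
for u,v in((271,242),(289,239),(306,235),(323,231)): top("cap",u,v,9,7)
for u,v in((152,236),(196,233),(178,267),(202,266)): top("tray",u,v,10,6)
a=c["img"][185:320,125:345,::-1]
a2=c["img"][235:310,375:465,::-1]
o=cv2.resize(a,None,fx=3.6,fy=3.6,interpolation=cv2.INTER_CUBIC); cv2.imwrite("pics/topz.png",o)
```

```text
stop z 127.3 max 130.5 mid [ 444.7 -322.4] mean [ 445.5 -320.4] ext [38. 39.] 246
cap z 63.3 max 67.4 mid [515.6  68.8] mean [515.3  69. ] ext [34. 32.] 161
cap z 61.8 max 66.7 mid [526.2  26.6] mean [526.   26.6] ext [34. 34.] 157
cap z 70.3 max 75.1 mid [537.9 -15.4] mean [536.3 -15.6] ext [31. 31.] 112
cap z 62.9 max 67.1 mid [547.3 -58.8] mean [547.2 -58.4] ext [34. 32.] 163
tray z 53.4 max 56.9 mid [525.2 362.7] mean [524.4 362.8] ext [32. 34.] 155
tray z 78.7 max 82.4 mid [532.  249.7] mean [531.7 249.4] ext [31. 34.] 163
tray z 33.7 max 38.0 mid [449.5 300.9] mean [449.9 300.8] ext [33. 34.] 154
tray z 53.2 max 56.8 mid [455.8 239.4] mean [455.3 238.7] ext [20. 22.] 64
```

View pics/topz.png

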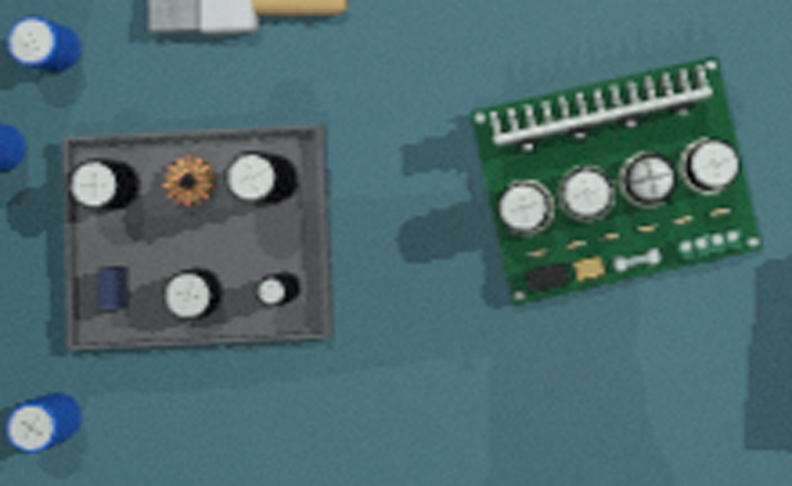

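The swollen capacitor is third in the row, at about (537,-16), with its top at 70 mm. In the tray, the far-left can at (525,363) is 55 mm high and 35 mm across, so it is the match. The near-right can is slim, and the other two are too tall and too short. The button is at (445,-321). I'm moving there with the fingers shut, high over the bench.

Emit:
apply_moves([
  [[0.03,0.026,0],[0,0,0],0],
  [[0.03,0.026,0],[0,0,0],0],
  [[0.03,0.026,0],[0,0,0],0],
  [[0.03,0.026,0],[0,0,0],0],
  [[0.03,0.026,0],[0,0,0],0],
  [[0.03,0.026,0],[0,0,0],0],
  [[0.03,0.026,0],[0,0,0],0],
  [[0.03,0.026,0],[0,0,0],0],
], newtons=20)

```text
time: 1.55
tool_pos: [323.0, 264.2, 250.3]
tcp_rot: [[0.964, -0.266, 0.0], [-0.266, -0.964, 0.001], [0.0, -0.001, -1.0]]
force: [0.5, 0.7, -0.2]
opening: -0.3
gripper_force: 0.0
```

Emit:
apply_moves([
  [[0.03,0.026,0],[0,0,0],0],
  [[0.03,0.026,0],[0,0,0],0],
  [[0.03,0.026,0],[0,0,0],0],
  [[0.03,0.026,0],[0,0,0],0],
  [[0.03,0.026,0],[0,0,0],0],
  [[0.0115,0.0365,0],[0,0,0],0],
  [[0.0115,0.0365,0],[0,0,0],0],
  [[0.0115,0.0365,0],[0,0,0],0],
])

```text
time: 2.35
tool_pos: [436.4, -15.9, 250.1]
tcp_rot: [[0.964, -0.267, 0.0], [-0.267, -0.964, 0.0], [0.0, -0.0, -1.0]]
force: [1.8, 0.3, 0.5]
opening: -0.2
gripper_force: 0.0
```

Emit:
apply_moves([
  [[0.0115,0.0365,0],[0,0,0],0],
  [[0.0115,0.0365,0],[0,0,0],0],
  [[0.0115,0.0365,0],[0,0,0],0],
  [[0.0115,0.0365,0],[0,0,0],0],
  [[0.0115,0.0365,0],[0,0,0],0],
  [[0.0115,0.0365,0],[0,0,0],0],
  [[0.0115,0.0365,0],[0,0,0],0],
  [[0.0115,0.0365,0],[0,0,0],0],
])

```text
time: 3.15
tool_pos: [447.1, -322.0, 250.1]
tcp_rot: [[0.964, -0.267, 0.0], [-0.267, -0.964, -0.0], [0.0, 0.0, -1.0]]
force: [1.9, 1.0, 0.8]
opening: 0.2
gripper_force: 0.0
```

Emit:
apply_moves([
  [[-0.001,0,0.03],[0,0,0],0],
  [[-0.001,0,0.03],[0,0,0],0],
  [[0,0,0.02],[0,0,0],0],
  [[0,0,0.014],[0,0,0],0],
  [[0,0,0.003],[0,0,0],0],
  [[0,0,0.003],[0,0,0],0],
  [[0,0,0.002],[0,0,0],0],
  [[0,0,0.002],[0,0,0],0],
])

```text
time: 3.95
tool_pos: [445.8, -320.0, 146.7]
tcp_rot: [[0.964, -0.266, 0.001], [-0.266, -0.964, -0.001], [0.002, 0.0, -1.0]]
force: [0.3, -0.1, -0.0]
opening: -0.3
gripper_force: 0.0
```

Emit:
apply_moves([
  [[0,0,0.002],[0,0,0],0],
  [[0,0,0.002],[0,0,0],0],
  [[0,0,0.002],[0,0,0],0],
  [[0,0,0],[0,0,0],0],
])

```text
time: 4.35
tool_pos: [445.7, -320.0, 140.4]
tcp_rot: [[0.964, -0.266, 0.001], [-0.266, -0.964, -0.001], [0.001, 0.0, -1.0]]
force: [-0.3, 0.1, 3.6]
opening: -0.0
gripper_force: 1.9
```

Contact at 3.6 N. I'm pressing on towards the end stop.

Emit:
apply_moves([
  [[0,0,0.001],[0,0,0],0],
  [[0,0,0.001],[0,0,0],0],
  [[0,0,0.001],[0,0,0],0],
  [[0,0,0],[0,0,0],0],
])

```text
time: 4.75
tool_pos: [445.7, -319.9, 137.1]
tcp_rot: [[0.964, -0.266, 0.001], [-0.266, -0.964, -0.0], [0.001, 0.0, -1.0]]
force: [1.5, -0.4, 4.6]
opening: 0.0
gripper_force: 2.1
```

Emit:
apply_moves([
  [[0,0,0.001],[0,0,0],0],
  [[0,0,0],[0,0,0],0],
])

```text
time: 4.95
tool_pos: [445.7, -320.0, 137.0]
tcp_rot: [[0.964, -0.266, 0.001], [-0.266, -0.964, -0.001], [0.001, 0.001, -1.0]]
force: [0.2, 1.2, 8.9]
opening: 0.5
gripper_force: 4.6
```

Position has stopped changing and the force is rising, so it is at or near the end stop. I'll press a little more to confirm.

Emit:
apply_moves([
  [[0,0,0.001],[0,0,0],0],
  [[0,0,0.001],[0,0,0],0],
  [[0,0,0],[0,0,0],0],
])

```text
time: 5.25
tool_pos: [445.8, -320.1, 136.8]
tcp_rot: [[0.964, -0.266, 0.002], [-0.266, -0.964, -0.002], [0.003, 0.001, -1.0]]
force: [-3.2, 5.5, 18.6]
opening: -0.2
gripper_force: 9.8
```

The force rose to 18.6 N with no further travel, so the button is fully in. I'm lifting.

Emit:
apply_moves([
  [[0,0,-0.01],[0,0,0],0],
  [[0,0,-0.025],[0,0,0],0],
  [[0,0,-0.03],[0,0,0],0],
  [[0,0,-0.03],[0,0,0],0],
  [[0,0,-0.025],[0,0,0],0],
  [[0,0,0],[0,0,0],0],
])

```text
time: 5.85
tool_pos: [446.2, -320.5, 257.1]
tcp_rot: [[0.964, -0.267, 0.004], [-0.267, -0.964, -0.003], [0.005, 0.001, -1.0]]
force: [-0.3, -0.7, -0.1]
opening: 0.1
gripper_force: 0.0
```

Run:
```python
from h import *
c=viewer.read_camera("top"); X,_,_,_=cloud(c)
P=X[262:295,427:460].reshape(-1,3)
m=(abs(P[:,0]-445.5)<12)&(abs(P[:,1]+321)<12); print("stop z pctl",np.percentile(P[m,2],[10,50,90]))
cv2.imwrite("pics/stop2.png",cv2.resize(c["img"][235:310,375:465,::-1],None,fx=4,fy=4))
s=sense();print(s["time"],s["tool_pos"]);R=np.array(s["tcp_rot"])
print(R.T@(np.array([536.8,-16,250])-s["tool_pos"]))
w=viewer.read_camera("wrist"); X,_,_,_=cloud(w)
m=(X[...,2]>105)&(X[...,2]<135)&(w["depth"]>0)&(np.hypot(X[...,0]-445,X[...,1]+321)<35)
if m.any(): print("wrist stop",X[m].mean(0),np.percentile(X[m][:,2],[50,95]),m.sum())
```

```text
Traceback (most recent call last):
IndexError: index -1 is out of bounds for axis 0 with size 0
```

The arm hides the button, so I'll check it after moving away to above the swollen capacitor.

Emit:
apply_moves([
  [[0.001,-0.04,0],[0,0,0],0],
  [[0.001,-0.04,0],[0,0,0],0],
  [[0.001,-0.04,0],[0,0,0],0],
  [[0.001,-0.04,0],[0,0,0],0],
  [[0.001,-0.04,0],[0,0,0],0],
  [[0.001,-0.04,0],[0,0,0],0],
  [[0.001,-0.04,0],[0,0,0],0],
  [[0,-0.037,0],[0,0,0],0],
])

```text
time: 6.7
tool_pos: [535.9, -14.3, 252.0]
tcp_rot: [[0.964, -0.266, -0.004], [-0.266, -0.964, -0.0], [-0.004, 0.001, -1.0]]
force: [0.8, 0.4, 0.1]
opening: -0.2
gripper_force: 0.0
```

Run:
```python
from h import *
def wr():
    w=viewer.read_camera("wrist"); return w
for n in("top","scene"):
    c=viewer.read_camera(n); X,_,_,_=cloud(c)
    m=(abs(X[...,0]-445.5)<12)&(abs(X[...,1]+321)<12)&(c["depth"]>0)
    print(n,"stop z",np.percentile(X[m][:,2],[10,50,90]) if m.any() else None)
w=viewer.read_camera("wrist"); X,_,_,_=cloud(w)
for nm,x,y,a,b in(("sw",537,-16,64,80),("n1",547,-58,58,68),("n2",526,27,58,68)):
    m=(X[...,2]>a)&(X[...,2]<b)&(w["depth"]>0)&(np.hypot(X[...,0]-x,X[...,1]-y)<23)
    if m.any(): Q=X[m]; print(nm,Q.mean(0).round(1),((Q.max(0)+Q.min(0))/2).round(1),m.sum())
s=sense();print(s["time"],s["tool_pos"]);R=np.array(s["tcp_rot"])
print(R.T@(np.array([536.8,-16,250])-s["tool_pos"]),R[:,2])
cv2.imwrite("pics/w.png",w["img"][...,::-1])
```

```text
top stop z [115.4816147  117.56656436 119.68368189]
scene stop z [ 97.68400288 115.85771602 118.79782207]
sw [536.5 -17.4  67.9] [535.7 -17.1  67.9] 460
n1 [546.7 -59.6  62.3] [546.  -59.8  61.4] 774
n2 [525.6  25.   62.2] [524.6  25.6  61.3] 691
6.85 [536.03704139 -14.27826455 251.73387368]
[1.19714273 1.45724691 1.7309181 ] [-4.32140074e-03 -2.07755537e-04 -9.99990641e-01]
```

View pics/w.png

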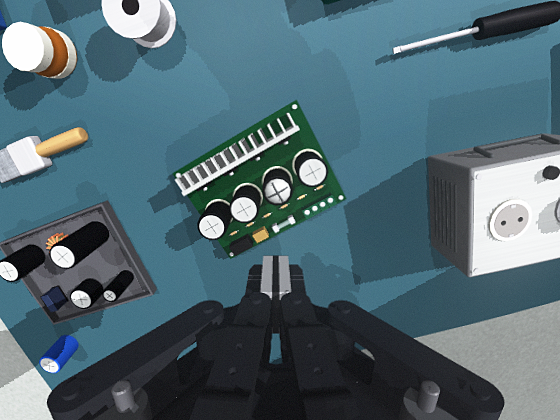

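The wrist view shows the swollen capacitor with its cross at (278,190), third of four, and the fingertips near (275,260). The button top now reads about 118 mm, down 9 mm from 127, so it is in. I'm descending to 18 mm above the dome.

Emit:
apply_moves([
  [[0.001,0.002,0.02],[0,0,0],0],
  [[0,0,0.035],[0,0,0],0],
  [[0,0,0.035],[0,0,0],0],
  [[0,0,0.03],[0,0,0],0],
  [[0,0,0.015],[0,0,0],0],
  [[0,0,0.008],[0,0,0],0],
  [[0,0,0.002],[0,0,0],0],
  [[0,0,0],[0,0,0],0],
])

```text
time: 7.65
tool_pos: [537.2, -18.7, 109.3]
tcp_rot: [[0.964, -0.267, 0.0], [-0.267, -0.964, -0.0], [0.0, 0.0, -1.0]]
force: [-0.3, 0.4, 0.4]
opening: -0.0
gripper_force: 0.0
```

Emit:
apply_moves([
  [[-0.001,-0.0015,0.001],[0,0,0],0],
  [[0,0,0],[0,0,0],0],
  [[0,0,0],[0,0,0],0],
  [[0,0,0],[0,0,0],0],
  [[0,0,0],[0,0,0],0],
  [[0,0,0],[0,0,0],0],
  [[0,0,0],[0,0,0],0],
  [[0,0,0],[0,0,0],0],
])

```text
time: 8.45
tool_pos: [536.5, -16.6, 108.0]
tcp_rot: [[0.964, -0.267, -0.0], [-0.267, -0.964, -0.0], [-0.0, 0.0, -1.0]]
force: [0.9, 0.2, -0.1]
opening: -0.1
gripper_force: 0.0
```

Emit:
apply_moves([
  [[0,0,0],[0,0,0],0],
  [[0,0,0],[0,0,0],0],
  [[0,0,0],[0,0,0],0],
  [[0,0,0],[0,0,0],0],
  [[0,0,0],[0,0,0],0],
  [[0,0,0],[0,0,0],0],
  [[0,0,0],[0,0,0],0],
  [[0,0,0],[0,0,0],0],
])

```text
time: 9.25
tool_pos: [536.5, -16.6, 108.0]
tcp_rot: [[0.964, -0.267, 0.0], [-0.267, -0.964, 0.0], [0.0, -0.0, -1.0]]
force: [0.5, -0.6, 0.1]
opening: 0.0
gripper_force: 0.0
```

Emit:
apply_moves([
  [[0,0,0],[0,0,0],0],
  [[0,0,0],[0,0,0],0],
  [[0,0,0],[0,0,0],0],
  [[0,0,0],[0,0,0],0],
  [[0,0,0],[0,0,0],0],
  [[0,0,0],[0,0,0],0],
  [[0,0,0],[0,0,0],0],
  [[0,0,0],[0,0,0],0],
])

```text
time: 10.05
tool_pos: [536.5, -16.6, 108.0]
tcp_rot: [[0.964, -0.267, -0.0], [-0.267, -0.964, -0.0], [-0.0, 0.0, -1.0]]
force: [-0.0, 0.5, -0.3]
opening: 0.3
gripper_force: 0.0
```

Emit:
apply_moves([
  [[0,0,0],[0,0,0],0],
  [[0,0,0],[0,0,0],0],
  [[0,0,-0.03],[0,0,0],0],
  [[0,0,-0.03],[0,0,0],0],
  [[0,0,-0.035],[0,0,0],0],
  [[0,0,-0.035],[0,0,0],0],
  [[0,0,-0.015],[0,0,0],0],
  [[0,0,0],[0,0,0],0],
])

```text
time: 10.85
tool_pos: [537.7, -16.6, 255.9]
tcp_rot: [[0.964, -0.266, 0.006], [-0.266, -0.964, 0.001], [0.005, -0.002, -1.0]]
force: [-0.0, 0.2, 0.0]
opening: 0.0
gripper_force: 0.0
```

Held for about 2.5 s. Now on to above the matching spare.

Emit:
apply_moves([
  [[-0.011,-0.036,0],[0,0,0],0],
  [[-0.011,-0.036,0],[0,0,0],0],
  [[-0.011,-0.036,0],[0,0,0],0],
  [[-0.011,-0.036,0],[0,0,0],0],
  [[-0.011,-0.036,0],[0,0,0],0],
  [[-0.011,-0.036,0],[0,0,0],0],
  [[-0.011,-0.036,0],[0,0,0],0],
  [[-0.011,-0.036,0],[0,0,0],0],
])

```text
time: 11.65
tool_pos: [527.7, 285.8, 251.6]
tcp_rot: [[0.964, -0.266, -0.002], [-0.266, -0.964, -0.001], [-0.001, 0.001, -1.0]]
force: [0.7, -0.5, 0.1]
opening: 0.0
gripper_force: 0.0
```

Emit:
apply_moves([
  [[-0.011,-0.036,0],[0,0,0],0],
  [[-0.013,-0.037,0],[0,0,0],0],
  [[0,0,0],[0,0,0],0],
])

```text
time: 11.95
tool_pos: [523.3, 365.1, 249.7]
tcp_rot: [[0.965, -0.263, -0.004], [-0.263, -0.965, -0.002], [-0.003, 0.003, -1.0]]
force: [-0.4, -0.4, -1.0]
opening: 0.3
gripper_force: 0.0
```

Run:
```python
from h import *
w=viewer.read_camera("wrist"); X,_,_,_=cloud(w)
for nm,x,y,a,b in(("match",525,362,50,60),("tall",532,249,74,86),("short",449.5,300,30,40),("slim",456,239,50,60)):
    m=(X[...,2]>a)&(X[...,2]<b)&(w["depth"]>0)&(np.hypot(X[...,0]-x,X[...,1]-y)<24)
    if m.any(): Q=X[m]; print(nm,Q.mean(0).round(1),((Q.max(0)+Q.min(0))/2).round(1),np.ptp(Q,0).round(),m.sum())
s=sense();print(s["time"],s["tool_pos"]);R=np.array(s["tcp_rot"])
print(R.T@(np.array([525,362,92])-s["tool_pos"]),R[:,2])
cv2.imwrite("pics/w2.png",w["img"][...,::-1])
```

```text
match [524.8 362.5  53.5] [524.3 362.7  53.3] [34. 34.  6.] 698
tall [531.4 250.2  78.7] [530.7 249.9  77.5] [34. 34.  7.] 883
short [450.3 301.1  33.5] [449.5 301.2  32.9] [34. 33.  6.] 521
slim [455.4 239.2  53.4] [454.7 239.2  53. ] [21. 20.  5.] 241
12.0 [523.70209987 363.11046748 250.31963273]
[  1.90640828   0.25626131 158.31716182] [-0.00298946 -0.00227493 -0.99999294]
```

View pics/w2.png

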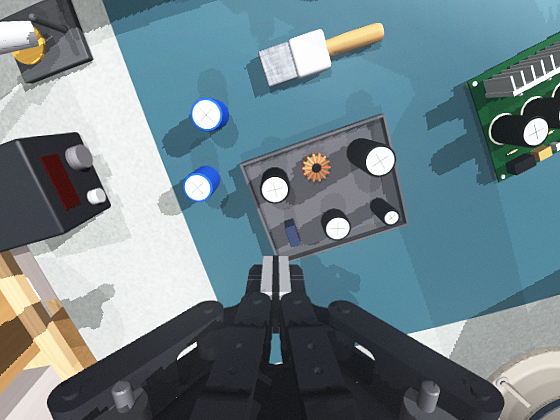

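The wrist view shows the matching black spare at (275,188), ahead of the fingertips at (275,260). It measures 34 mm across with its top near 54 mm. I'm descending to TCP 92 mm.

Emit:
apply_moves([
  [[0.001,0,0.02],[0,0,0],0],
  [[0,0,0.035],[0,0,0],0],
  [[0,0,0.035],[0,0,0],0],
  [[0,0,0.035],[0,0,0],0],
  [[0,0,0.02],[0,0,0],0],
  [[0,0,0.01],[0,0,0],0],
  [[0,0,0.002],[0,0,0],0],
  [[0,0,0],[0,0,0],0],
])

```text
time: 12.8
tool_pos: [526.2, 360.9, 96.8]
tcp_rot: [[0.964, -0.267, 0.001], [-0.267, -0.964, 0.0], [0.001, -0.001, -1.0]]
force: [1.0, -0.3, 0.8]
opening: -0.1
gripper_force: 0.0
```

Emit:
apply_moves([
  [[0,0,0],[0,0,0],0],
  [[0,0,0],[0,0,0],0],
])

```text
time: 13.0
tool_pos: [526.3, 361.4, 97.4]
tcp_rot: [[0.964, -0.266, 0.002], [-0.266, -0.964, 0.002], [0.001, -0.002, -1.0]]
force: [0.1, 0.1, 0.8]
opening: -0.1
gripper_force: 0.0
```

Emit:
apply_moves([
  [[-0.0015,-0.0005,0.004],[0,0,0],0],
  [[0,0,0],[0,0,0],0],
  [[0,0,0],[0,0,0],0],
  [[0,0,0],[0,0,0],0],
  [[0,0,0],[0,0,0],0],
  [[0,0,0],[0,0,0],0],
  [[0,0,0],[0,0,0],0],
  [[0,0,0],[0,0,0],0],
])

```text
time: 13.8
tool_pos: [524.4, 361.8, 92.0]
tcp_rot: [[0.964, -0.267, 0.0], [-0.267, -0.964, -0.0], [0.0, -0.0, -1.0]]
force: [0.4, -0.3, -0.2]
opening: 0.1
gripper_force: 0.0
```

Emit:
apply_moves([
  [[0,0,0],[0,0,0],0],
  [[0,0,0],[0,0,0],0],
  [[0,0,0],[0,0,0],0],
  [[0,0,0],[0,0,0],0],
  [[0,0,0],[0,0,0],0],
  [[0,0,0],[0,0,0],0],
  [[0,0,0],[0,0,0],0],
  [[0,0,0],[0,0,0],0],
])

```text
time: 14.6
tool_pos: [524.4, 361.8, 92.0]
tcp_rot: [[0.964, -0.267, -0.0], [-0.267, -0.964, -0.0], [-0.0, 0.0, -1.0]]
force: [-0.0, 0.7, 0.4]
opening: 0.2
gripper_force: 0.0
```

Emit:
apply_moves([
  [[0,0,0],[0,0,0],0],
  [[0,0,0],[0,0,0],0],
  [[0,0,0],[0,0,0],0],
  [[0,0,0],[0,0,0],0],
  [[0,0,0],[0,0,0],0],
  [[0,0,0],[0,0,0],0],
  [[0,0,0],[0,0,0],0],
  [[0,0,0],[0,0,0],0],
])

```text
time: 15.4
tool_pos: [524.4, 361.8, 92.0]
tcp_rot: [[0.964, -0.266, 0.0], [-0.266, -0.964, 0.0], [0.0, -0.0, -1.0]]
force: [-0.1, 0.5, -0.0]
opening: 0.1
gripper_force: 0.0
```

Emit:
apply_moves([
  [[0,0,0],[0,0,0],0],
  [[0,0,0],[0,0,0],0],
  [[0,0,-0.03],[0,0,0],0],
  [[0,0,-0.035],[0,0,0],0],
  [[0,0,-0.035],[0,0,0],0],
  [[0,0,-0.035],[0,0,0],0],
  [[0,0,-0.035],[0,0,0],0],
  [[0,0,-0.02],[0,0,0],0],
])

```text
time: 16.2
tool_pos: [525.0, 362.0, 285.7]
tcp_rot: [[0.964, -0.267, 0.004], [-0.267, -0.964, 0.003], [0.003, -0.004, -1.0]]
force: [-0.5, 1.1, -0.3]
opening: -0.2
gripper_force: 0.0
```

Emit:
apply_moves([
  [[0,0,0],[0,0,0],0],
  [[0,0,0],[0,0,0],0],
  [[0,0,0],[0,0,0],0],
  [[0,0,0],[0,0,0],0],
  [[0,0,0],[0,0,0],0],
])

```text
time: 16.7
tool_pos: [524.2, 361.6, 281.1]
tcp_rot: [[0.964, -0.267, -0.001], [-0.267, -0.964, -0.001], [-0.001, 0.001, -1.0]]
force: [0.6, 0.1, -0.6]
opening: -0.1
gripper_force: 0.0
```

Run:
```python
from h import *
c=viewer.read_camera("top"); X,_,_,_=cloud(c); print("stop z",np.median(X[276:281,441:446,2]))
print(workorder.job_done())
```

```text
stop z 118.85840423630452
the job is handed in; nothing more can be done
None
```

The job is handed in: I pressed the stop button fully in, held for over two seconds above the swollen capacitor and then above the matching spare, and finished with the hand lifted clear. It took about 17 s and no contact was felt except on the button; the judging result was not shown.

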